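# Register a battery pack in the jig's corner

### The job

Square up the battery pack in its test jig: slide it across the plate, without picking it up, until its long side lies along the long stop and its end is up against the short stop. Leave the pack there, and leave the disk drive and the fan behind the jig where they lie.

Things in the scene. Friction and masses are not known exactly. Their poses are not given: they have to be found in the camera images.
- pack_mid (a point): Centre, half-way up, of the loose black battery pack: a smooth flat bar 46 x 130 x 19 mm (x, y, z), 0.15 to 0.28 kg, its own y axis along its length. It starts lying on the jig's plate away from both stops, turned up to 17 degrees either way to the long stop. Either end may face the short stop.
- corner (a point): Inner corner of the fixed jig's two stops, on the plate's top face (6 mm above the table). Grey plate 200 x 250 mm; two aluminium bars 16 mm high on it form an L. x points to the long stop (away from the robot), y along it to the short stop (left). Inner faces: long x = 0, y -197 to 18 mm; short y = 0, x -85 to 0. Registered pack: centre at x -23, y -65, z 9.5 mm, length along y.
- drive_mid (a point): Centre of a loose silver 2.5 inch disk drive, 70 x 100 x 11 mm, lying on the table behind the long stop, towards its right end. A bystander.
- fan_mid (a point): Centre of a loose flat black cooling fan, 65 x 96 x 11 mm with its leads, lying on the table behind the long stop, towards its left end. A bystander.
Not all that is in view belongs to the job. What is shaped like the part that bears pack_mid but orange or purple is not meant.

How it is judged:
At the end, for the whole second after the job is handed in: The pack lies flat on the jig's plate at rest, less than 10 mm from touching each of the two stops, its length within about 10 degrees of the long stop (x of pack_mid in the frame of corner between -0.033 and -0.018 m and y of pack_mid in the frame of corner between -0.075 and -0.06 m and z of pack_mid in the frame of corner below 0.0145 m and angle between the y axis of pack_mid and the y axis of corner, either way round below 0.17 rad and linear speed of pack below 0.02 m/s).
It fails at once if the battery pack is lifted more than 15 mm off the plate (z of pack_mid in the frame of corner above 0.0245 m).
It fails at once if the disk drive is moved more than 20 mm (distance of drive_mid from where it was at the start of the episode above 0.02 m).
It fails at once if the fan is moved more than 20 mm (distance of fan_mid from where it was at the start of the episode above 0.02 m).
It also fails if it takes over 42 s, if anything falls off the work surface, if the arm or the gripper's body presses on something with over 40 N, if the wrist force passes 120 N, or if a joint passes its speed limit or range.

### The arm

A 6-joint arm with a two-finger parallel gripper is mounted at the origin on a cart in front of the work surface, level with it; the furniture and walls round the work are solid. World frame = base frame: x ahead of the robot, y to its left, z up, the work surface at z = 0. Lengths are in m, angles in rad, forces in N, time in s.
With the tool pointing down it reaches from about 0.325 to 0.775 m from the base axis. Payload 5.5 kg.
Tool frame: the origin (TCP) lies at the very end of the fingers, on their centre line; the grasp point (between the pads) lies 19 mm behind it (arm.grip_point_offset is the distance from the TCP to the grasp point, in m); z points along the fingers, y is the line along which they close (so a half turn about z gives the same grasp; the last joint's range is limited). The gripper opens to 88 mm and grips with 3 to 60 N. Pads are 20 mm wide; open, the fingers measure 115 mm over their backs; the gripper's body (75 mm by 178 mm) begins 61 mm behind the grasp point.
Start: joints at [-1.319, 0.091, 1.231, -0, 1.82, -0.057], TCP at [0.182, -0.572, 0.223] pointing down, gripper open.
Joint ranges: [-2.87, 2.87], [-0.86, 2.18], [0.17, 2.46], [-1.51, 4.65], [0.06, 2.69], [-2.65, 2.65]. Speed limits (rad/s): [2.57, 2.57, 3.01, 3.14, 3.14, 3.14].

### API

Orientations are given as a rotation vector (axis times angle).
In Python, from station import arm gives the robot as it stands.
- The arm moves only by the tool drive_tool, never from a script. Its arguments are lists of equal length, an entry for each row: "gripper": the opening, from 0 (shut) to 1 (fully open); "translation": the shift along the tool's x, y, z in units of 0.08 m (1.0 is 0.08 m), a list of three; "turn": the turn about the tool's z in units of 45 degrees (1.0 is 45 degrees). In form: {"gripper": [gripper, ...], "translation": [[dx, dy, dz], ...], "turn": [turn, ...]}. A call has 1 to 20 rows; each row shifts and turns the commanded pose from where the row before left it, along the tool's axes as they then stand; what a row does not reach is not made up. A row lasts 1/8 s, in which the tool goes at most 62.5 mm and 10.7 degrees, less where a joint would pass 70% of its speed; a pose out of reach is approached as far as the arm can. A call with a number of a shift or a turn outside -1 to 1 is refused whole. A call with a gripper value outside its range is refused whole. The fingers move at their own pace and stop on an object; "newtons" is the grip in N (left out, the last holds). Time passes only in rows, so rows that do not move let the fingers close. It gives the time, the measured TCP pose, the force, the opening and the grip force at its end, in the units of the state.
- arm.sense(): the state, without advancing time (a new reading comes with each control period).
- arm.snapshot(name): name is "side" or "top"; returns a dict with "image" (400x640x3 uint8, blue, green, red), "vfov" (degrees; the focal length in pixels is half the picture's height over the tangent of half this angle, whatever the lens; pixels are square), "cx", "cy" (the principal point, pixels), "dist_coeffs" ([k1, k2, p1, p2, k3] as OpenCV has them; the pictures are not rectified), "view" (4x4, takes a point from world to camera coordinates). Camera axes: x right, y up, looking along -z (the intrinsics and any distortion apply to the point x, -y, -z); pixel columns grow to the right and rows downward; lengths in m; the calibration is good to about 2 mm. A picture is of the moment at which its call begins. There is no depth.
- arm.hand_in(): hands the job in; it is judged then, once.
The state is a dict: "clock": time; "joint_positions": joint angles; "dq": joint speeds; "effort": joint torques, N m; "eef_pos": TCP position; "eef_rot": TCP orientation; "wrist_force": force on the tool from outside, world axes, zero at the start; "wrist_torque": the same for the moment, N m; "finger_gap": finger opening in m; "grip_force": force on a finger pad.
Only numpy, scipy, OpenCV 4.12 (cv2) and the standard library are available. Lean on these libraries where they do the work, as an engineer would, in place of code of your own. Each camera call takes 0.05 s, during which the arm holds its last target. There are 200 camera calls.

## Working session

There is one attempt and no reset: what is moved stays moved. The work goes in short steps, Python scripts to look and compute and a tool call to move; the robot and the scene stay as the last step left them, time stands still between calls to the robot, and variables do not carry over. Pictures are saved under pics/ and viewed, at most 10 in all, crops included, and the job is handed in when it is done.

Besides the shell and the picture viewer there is one more tool, called after "Emit:" by a JSON object that holds its "api" and its "payload". drive_tool: Moves the arm, as the interface text tells. Its arguments: {"type":"object","properties":{"gripper":{"type":"array","items":{"type":"number"}},"translation":{"type":"array","items":{"type":"array","items":{"type":"number"}}},"turn":{"type":"array","items":{"type":"number"}},"newtons":{"type":"number"}},"required":["gripper","translation","turn"]}

```bash
mkdir -p pics; cat > h.py <<'E'
import numpy as np,cv2
from station import arm
def K(s):
    f=200/np.tan(np.radians(s["vfov"])/2); return np.array([[f,0,s["cx"]],[0,f,s["cy"]],[0,0,1.]])
def ray(s,uv,z):
    p=cv2.undistortPoints(np.array(uv,float).reshape(-1,1,2),K(s),np.array(s["dist_coeffs"],float)).reshape(-1,2)
    V=np.array(s["view"]);R=V[:3,:3];c=-R.T@V[:3,3]
    d=np.c_[p[:,0],-p[:,1],-np.ones(len(p))]@R
    return c+d*((z-c[2])/d[:,2])[:,None]
E
python3 - <<'E'
from h import *
for n in("top","side"):
    s=arm.snapshot(n);cv2.imwrite(f"pics/{n}0.png",s["image"]);V=np.array(s["view"]);print(n,-V[:3,:3].T@V[:3,3],s["vfov"])
a=arm.sense();print(a["eef_pos"],a["eef_rot"],a["clock"])
E
```

```text
top [ 0.39786512 -0.35284716  1.02896327] 46.60454277566455
side [-0.01186538 -1.16258036  0.72905184] 47.08121645224988
[ 0.18228086 -0.57136139  0.22162745] [-3.10250804e+00 -4.82865919e-01  2.48320399e-04] 0.1
```

View pics/top0.png

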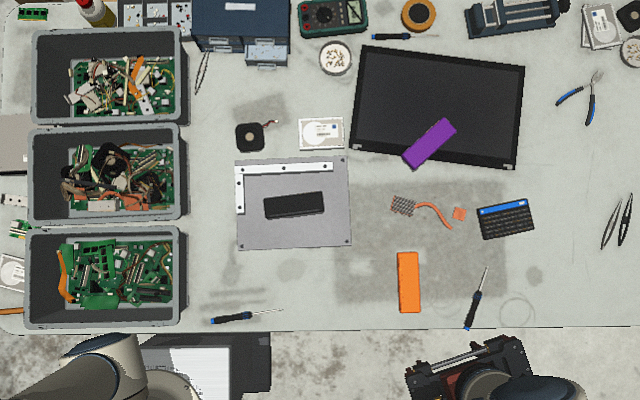

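View pics/side0.png

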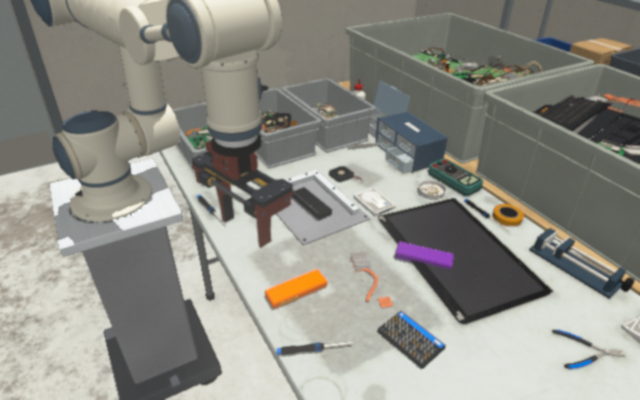

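The top view shows the plate spanning about (235–352, 157–250) with the white stops on its top and left edges. The black pack is at about (295,205), the fan at (250,135) and the drive at (321,133). Next I'll measure the pack and the stops.

```bash
python3 - <<'E'
from h import *
s=arm.snapshot("top");im=s["image"]
x0,y0,x1,y1=228,153,356,256
c=im[y0:y1,x0:x1];g=c.max(2)
def big(m):
    cs,_=cv2.findContours(m.astype(np.uint8),cv2.RETR_EXTERNAL,cv2.CHAIN_APPROX_NONE);return max(cs,key=cv2.contourArea).reshape(-1,2)+[x0,y0]
p=big(g<75); P=ray(s,p,.025)[:,:2]
r=cv2.minAreaRect((P*1000).astype(np.float32));print("pack",r,cv2.boxPoints(r))
for zz in(.022,):
  sub=big(c.min(2)>195);S=ray(s,sub,zz)[:,:2];print("stops n",len(sub),sub.min(0),sub.max(0))
  h=cv2.approxPolyDP(sub.reshape(-1,1,2).astype(np.int32),3,True).reshape(-1,2);print(np.c_[h,ray(s,h,zz)[:,:2].round(4)])
print(c[30,:30].max(1),c[:25,60].max(1))
cv2.imwrite("pics/c.png",cv2.resize(c,None,fx=6,fy=5.5,interpolation=cv2.INTER_CUBIC))
E
```

```text
pack ((453.3646545410156, -303.42236328125), (46.370113372802734, 128.08702087402344), 6.83946418762207) [[ 422.71777 -242.59566]
 [ 437.97137 -369.77118]
 [ 484.01154 -364.24908]
 [ 468.75793 -237.07355]]
stops n 338 [229 154] [332 212]
[[ 2.360e+02  2.120e+02  4.399e-01 -1.788e-01]
 [ 2.430e+02  2.110e+02  4.419e-01 -1.940e-01]
 [ 2.400e+02  1.720e+02  5.271e-01 -1.874e-01]
 [ 3.310e+02  1.690e+02  5.314e-01 -3.861e-01]
 [ 3.320e+02  1.620e+02  5.467e-01 -3.885e-01]
 [ 2.320e+02  1.660e+02  5.405e-01 -1.700e-01]
 [ 2.310e+02  1.540e+02  5.670e-01 -1.677e-01]
 [ 2.340e+02  1.780e+02  5.141e-01 -1.744e-01]
 [ 2.300e+02  1.790e+02  5.120e-01 -1.657e-01]
 [ 2.350e+02  1.800e+02  5.097e-01 -1.766e-01]]
[202 200 202 205 204 207 195 225 219  68  52  63 147 242 241 112 118 178
 178 173 175 173 173 170 176 174 169 171 174 170] [199 209 203 212 194 170 164 165 165 164 166 239 245 239 243 243 244 253
 194  84  74 158 174 173 169]
```

View pics/c.png

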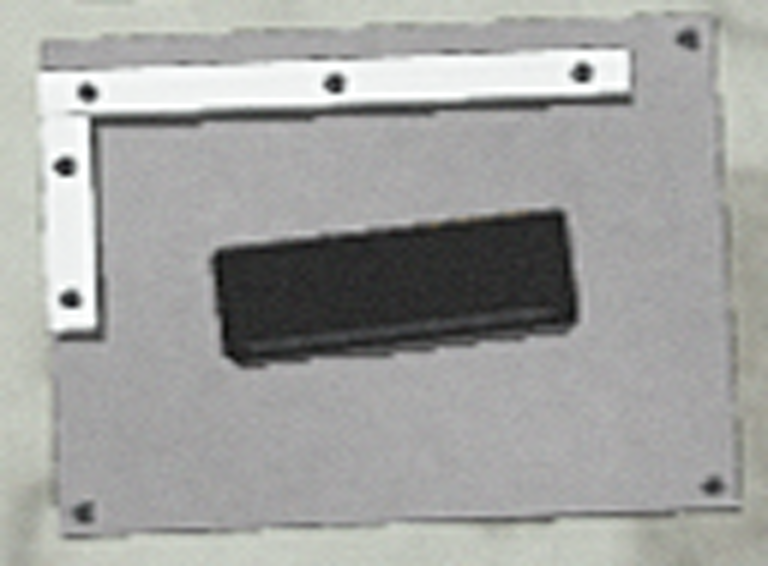

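The crop shows the inner corner near full-image pixel (243,173) and the pack turned about 5° to the jig. I'll push with the open fingers, square to the jig, against the near long side. First step is to position above the start of the push.

Emit:
{"api": "drive_tool", "payload": {"gripper": [1, 1, 1, 1, 1, 1, 1, 1, 1, 1, 1, 1, 1, 1, 1, 1], "translation": [[0, 0, 0], [0, 0, 0], [0.336, -0.409, 0], [0.336, -0.409, 0], [0.336, -0.409, 0], [0.336, -0.409, 0], [0.336, -0.409, 0], [0.336, -0.409, 0], [0.336, -0.409, 0], [0.336, -0.409, 0], [0, 0, 0.45], [0, 0, 0.45], [0, 0, 0.45], [0, 0, 0.45], [0, 0, 0], [0, 0, 0]], "turn": [0.178, 0.178, 0, 0, 0, 0, 0, 0, 0, 0, 0, 0, 0, 0, 0, 0]}}

```text
clock: 2.15
eef_pos: [0.3901, -0.3041, 0.0801]
eef_rot: [3.14, 0.046, 0.002]
wrist_force: [0.1, 0.3, 0.4]
finger_gap: 0.0882
grip_force: 0.0
```

```bash
cat > st.py <<'E'
from h import *
from scipy.spatial.transform import Rotation as R
a=arm.sense();M=R.from_rotvec(a["eef_rot"]).as_matrix()
p=np.array(a["eef_pos"]);C=np.array([.526,-.194,.006]);t=np.radians(1.7)
J=np.array([[np.cos(t),np.sin(t),0],[-np.sin(t),np.cos(t),0],[0,0,1]])
print("t",a["clock"],"tcp",p.round(4),"jig",(J@(p-C)).round(4),"yaw toolx deg",np.degrees(np.arctan2(M[1,0],M[0,0])),"F",np.round(a["wrist_force"],1),a["finger_gap"])
E
python3 st.py; python3 -c "
from h import *
s=arm.snapshot('side');cv2.imwrite('pics/s1.png',cv2.resize(s['image'][130:270,160:400],None,fx=3,fy=3))"
```

```text
t 2.15 tcp [ 0.3901 -0.3041  0.0801] jig [-0.1391 -0.106   0.0741] yaw toolx deg 1.672445974219231 F [0.1 0.3 0.4] 0.0881750149643835
```

View pics/s1.png

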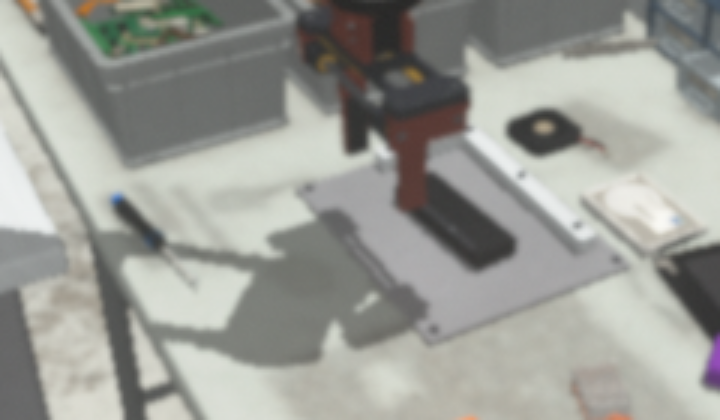

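The side view shows the fingers open and clear of the pack on its near side. Next I'll lower the tool and push towards the long stop, stopping a little short.

Emit:
{"api": "drive_tool", "payload": {"gripper": [1, 1, 1, 1, 1, 1, 1, 1, 1, 1, 1, 1, 1, 1, 1, 1, 1], "translation": [[0, 0, 0.28], [0, 0, 0.28], [0, 0, 0.27], [0, 0, 0], [0.085, 0, 0], [0.085, 0, 0], [0.085, 0, 0], [0.085, 0, 0], [0.085, 0, 0], [0.085, 0, 0], [0.085, 0, 0], [0.085, 0, 0], [0.085, 0, 0], [0.085, 0, 0], [0.085, 0, 0], [0, 0, 0], [0, 0, 0]], "turn": [0, 0, 0, 0, 0, 0, 0, 0, 0, 0, 0, 0, 0, 0, 0, 0, 0]}}

```text
clock: 4.32
eef_pos: [0.4646, -0.3015, 0.0123]
eef_rot: [3.141, 0.046, 0.001]
wrist_force: [-0.2, -0.2, -0.7]
finger_gap: 0.088
grip_force: 0.0
```

```bash
python3 st.py; python3 -c "
from h import *
s=arm.snapshot('top');cv2.imwrite('pics/t2.png',cv2.resize(s['image'][110:260,200:370],None,fx=4,fy=4,interpolation=2))"
```

```text
t 4.325 tcp [ 0.4646 -0.3015  0.0123] jig [-0.0645 -0.1057  0.0063] yaw toolx deg 1.6808234324459999 F [-0.2 -0.2 -0.7] 0.08799723884176809
```

View pics/t2.png

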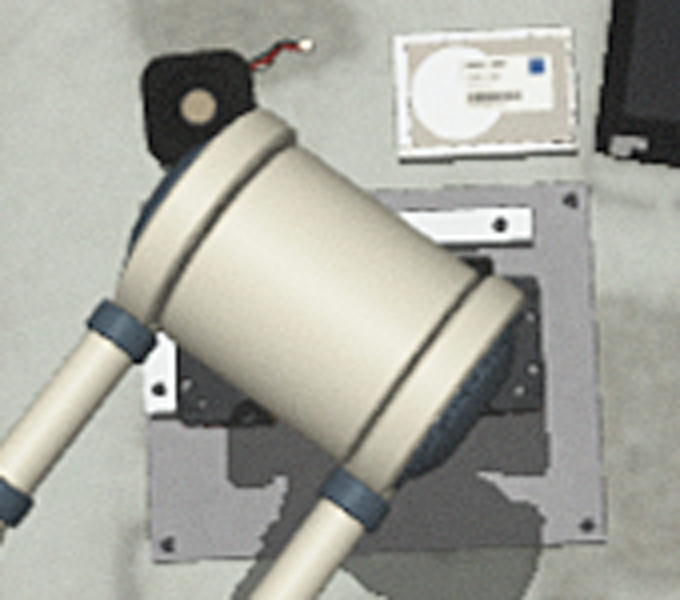

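Only the pack's top-right corner shows, at about (490,262) in the crop, roughly 8–10 mm short of the stop edge at row 242. I'll push 6 mm more, back off, rise and move right to get a clear look.

Emit:
{"api": "drive_tool", "payload": {"gripper": [1, 1, 1, 1, 1, 1, 1, 0, 0, 0, 0, 0, 0, 0], "translation": [[0.04, 0, 0], [0.035, 0, 0], [0, 0, 0], [0, 0, 0], [-0.2, 0, 0], [-0.2, 0, 0], [0, 0, -0.4], [0, 0.2, -0.4], [0, 0.5, 0], [0, 0.5, 0], [0, 0.5, 0], [0, 0.5, 0], [0, 0, 0], [0, 0, 0]], "turn": [0, 0, 0, 0, 0, 0, 0, 0, 0, 0, 0, 0, 0, 0]}}

```text
clock: 6.12
eef_pos: [0.4429, -0.4775, 0.0761]
eef_rot: [-3.14, -0.045, 0.0]
wrist_force: [-0.1, 0.7, 0.2]
finger_gap: 0.0211
grip_force: 0.0
```

```bash
python3 st.py; python3 -c "
from h import *
s=arm.snapshot('top');cv2.imwrite('pics/t3.png',cv2.resize(s['image'][110:260,200:400],None,fx=4,fy=4,interpolation=2))
x0,y0=246,166
c=s['image'][y0:235,x0:345].max(2);cs,_=cv2.findContours((c<75).astype(np.uint8),0,cv2.CHAIN_APPROX_NONE);p=max(cs,key=cv2.contourArea).reshape(-1,2)+[x0,y0]
r=cv2.minAreaRect((ray(s,p,.025)[:,:2]*1000).astype(np.float32));print(r)
"
```

```text
t 6.125 tcp [ 0.4429 -0.4775  0.0761] jig [-0.0915 -0.2809  0.0701] yaw toolx deg 1.646411623833969 F [-0.1  0.7  0.2] 0.021054821047409366
((501.85858154296875, -309.2411804199219), (48.80356979370117, 158.94493103027344), 1.4062546491622925)
```

View pics/t3.png

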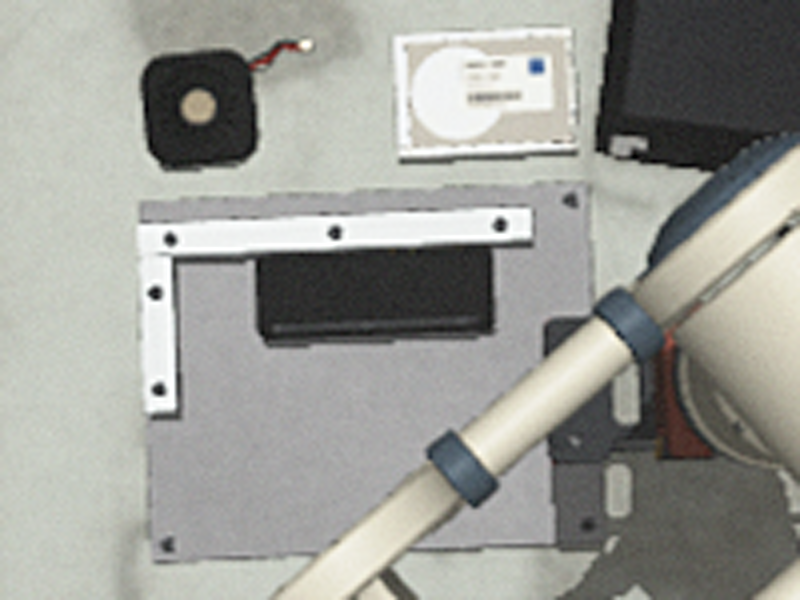

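The pack is now parallel to the long stop and close to it. Its left end is at crop x≈260 and the short stop at ≈179, a gap of about 44 mm. Next I'll lower the closed fingers beyond the right end and push left, stopping short.

Emit:
{"api": "drive_tool", "payload": {"gripper": [0, 0, 0, 0, 0, 0, 0, 0, 0, 0, 0, 0, 0, 0, 0, 0, 0, 0], "translation": [[0.41, 0, 0], [0.41, 0, 0], [0, -0.44, 0], [0, -0.45, 0], [0, 0, 0.26], [0, 0, 0.26], [0, 0, 0.26], [0, 0, 0], [0, -0.08, 0], [0, -0.08, 0], [0, -0.08, 0], [0, -0.08, 0], [0, -0.08, 0], [0, -0.08, 0], [0, -0.08, 0], [0, -0.08, 0], [0, -0.08, 0], [0, 0, 0]], "turn": [0, 0, 0, 0, 0, 0, 0, 0, 0, 0, 0, 0, 0, 0, 0, 0, 0, 0]}}

```text
clock: 8.43
eef_pos: [0.5054, -0.3467, 0.0138]
eef_rot: [-3.14, -0.047, 0.0]
wrist_force: [0.2, -0.2, 1.1]
finger_gap: 0.0006
grip_force: 0.3
```

```bash
python3 st.py; python3 -c "
from h import *
s=arm.snapshot('top');cv2.imwrite('pics/t4.png',cv2.resize(s['image'][110:260,200:400],None,fx=4,fy=4,interpolation=2))
"
```

```text
t 8.425 tcp [ 0.5054 -0.3467  0.0138] jig [-0.0251 -0.152   0.0078] yaw toolx deg 1.7070886349128824 F [ 0.2 -0.2  1.1] 0.0005789556798119107
```

View pics/t4.png

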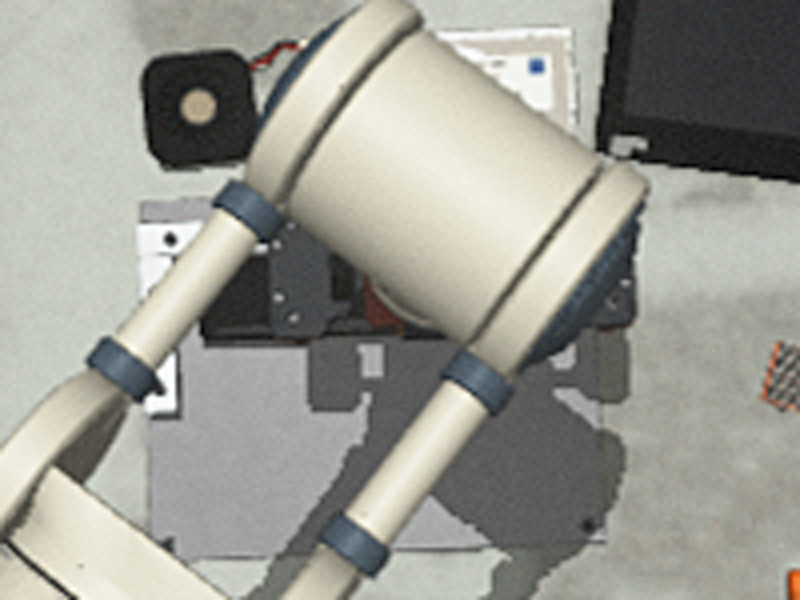

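The pack's left end is at crop x≈203, leaving about 11–13 mm to the short stop. I'll push 10 mm more and read the force.

Emit:
{"api": "drive_tool", "payload": {"gripper": [0, 0, 0, 0, 0], "translation": [[0, -0.045, 0], [0, -0.04, 0], [0, -0.04, 0], [0, 0, 0], [0, 0, 0]], "turn": [0, 0, 0, 0, 0]}}

```text
clock: 9.1
eef_pos: [0.505, -0.3372, 0.0136]
eef_rot: [-3.141, -0.046, 0.0]
wrist_force: [-0.2, -0.7, 0.4]
finger_gap: 0.0005
grip_force: 0.0
```

Emit:
{"api": "drive_tool", "payload": {"gripper": [0, 0, 0], "translation": [[0, -0.02, 0], [0, 0, 0], [0, 0, 0]], "turn": [0, 0, 0]}}

```text
clock: 9.48
eef_pos: [0.5051, -0.3359, 0.0138]
eef_rot: [-3.141, -0.046, 0.0]
wrist_force: [-0.6, 0.4, 0.1]
finger_gap: 0.0003
grip_force: 0.0
```

Still no contact with the stop. I'll back off and look.

Emit:
{"api": "drive_tool", "payload": {"gripper": [0, 0, 0, 0, 0, 0, 0, 0, 0, 0], "translation": [[0, 0.2, 0], [0, 0.2, 0], [0, 0.4, 0], [-0.2, 0.4, -0.3], [-0.2, 0.4, -0.3], [-0.3, 0.3, 0], [0, 0, 0], [0, 0, 0], [0, 0, 0], [0, 0, 0]], "turn": [0, 0, 0, 0, 0, 0, 0, 0, 0, 0]}}

```text
clock: 10.72
eef_pos: [0.4541, -0.4888, 0.0617]
eef_rot: [-3.141, -0.048, 0.0]
wrist_force: [0.1, -0.0, -0.0]
finger_gap: 0.0005
grip_force: 0.0
```

```bash
python3 st.py; python3 -c "
from h import *
s=arm.snapshot('top');cv2.imwrite('pics/t5.png',cv2.resize(s['image'][150:220,220:350],None,fx=6,fy=6,interpolation=2))
"
```

```text
t 10.725 tcp [ 0.4541 -0.4888  0.0617] jig [-0.0806 -0.2925  0.0557] yaw toolx deg 1.7453685452291634 F [ 0.1 -0.  -0. ] 0.0005152891587295594
```

View pics/t5.png

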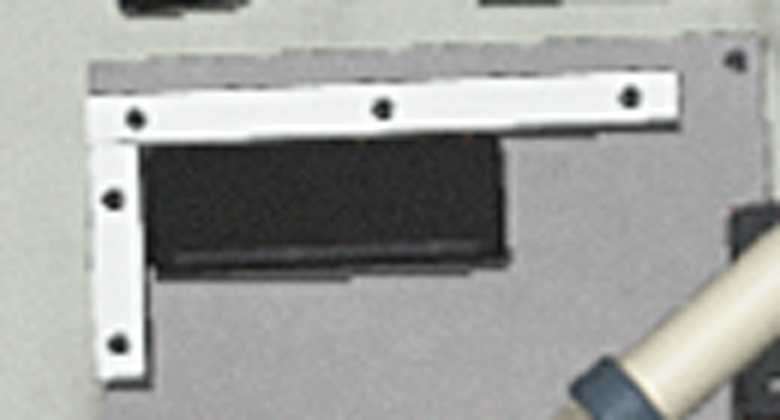

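The picture shows the pack in the corner: its left end is at crop x≈145 against the short stop's edge at ≈141, and its long side runs along the long stop at row ≈138. Both gaps are about 1–2 mm, so I'm handing in.

```bash
python3 -c "
from station import arm
print(arm.hand_in())"
```

```text
the job is handed in; nothing more can be done
None
```

I slid the battery pack into the jig's corner, about 1–2 mm from each stop in the last picture, and handed it in after about 11 of the 42 s; the fan and the disk drive were not touched, and the hand-in returned no verdict.

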